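Put the slicer blade away in its safe

TASK

Take the slicer blade insert (the flat frame with a window) out of the drying rack, post it upright through the slot in the lid of the white blade safe and push it down until it is flush with the lid. Then turn the safe's knob clockwise until it clicks past its detent and its steel tail lies across the slot. Leave everything else where it stands.

Things in the scene. Friction and masses are not known exactly. Their poses are not given: they have to be found in the camera images.
- insert_centre (a point): Centre, half-way up, of the slicer blade insert: a rigid grey plastic frame with a steel blade in a window in its lower half; 8 mm thick (own x), 70 wide (own y), 100 tall (own z), 0.1 kg, its lowest 4 mm tapering to an edge. It stands in any of the rack's three bays, leaning up to 3 degrees. Grip its plain top 34 mm across the 8 mm; either way round fits the slot.
- insert_top (a point): Middle of the insert's top edge, 50 mm above insert_centre, same axes.
- slot (a point): Centre of the slot, level with the lid's top face; axes as the safe's. The slot is 11.5 mm wide (x), 76 long (y); the channel under it takes the whole insert with 4 to 6 mm to spare below. A one-way sprung rubber flap just under the lid presses on the insert: it needs a push of several newtons (under 15) all the way, stays where it is let go and cannot easily be drawn back.
- safe: Blade safe, fixed: white box with metal lid, 120 mm (x) by 190 (y) by 112 tall, origin at the centre of its underside. Slot centre at x = 0, y = -45 mm, knob axis at x = 0, y = +50 mm.
- knob_grip (a point): Point on the knob's vertical axis to grip it at, 34 mm above the lid. The black bar grip is 44 mm long (own x), 12 thick (own y) and spans 11 to 46 mm above the lid. Under it a flat dark steel tail, 16 mm wide, 6 to 10 mm above the lid, reaches 68 mm from the axis along the knob's own +x; it fouls an insert standing 6 mm proud.
- knob (a joint): Turn of the knob, rad, growing clockwise seen from above. 0: open, tail pointing to the safe's +x, clear of the slot. 1.45: end stop, locked, tail across the slot's +y end. It starts at 0. A spring detent (about 0.15 N m) resists up to 0.73, past which it snaps on towards 1.45.
- rack: Matte black steel rack, fixed: base 200 mm (x) by 220 (y), 10 thick, origin at the centre of its underside. Bays at x = -55, 0, +55 mm, y = -45, each between two wire hoops 64 long (y), 57 high; flat things stand in them on the base, thickness along x. Bays are close: open the gripper only part way. Two jars stand at its +y side in a low wire guard.
- scraper: Steel dough scraper with dark round wooden handle on top, 120 wide, 18 thick at the handle, 87 mm tall, in another bay; origin at its underside. Leave alone.
- trivet: White square ceramic trivet 95 wide, 92 tall, 8 mm thick, in another bay; origin at its underside. Leave alone.
- jar0: Amber glass jar, 72 mm diameter, 105 mm tall, on the rack; origin at its underside. Leave alone.
- jar1: A second jar like it on the rack. Leave alone.
- oil: Tall green glass oil bottle, 60 mm diameter, 240 mm tall, standing on the counter between rack and safe; origin at its underside. Go round it. Leave alone.
- lunchbox: Clear plastic lunch box with grey clip lid, 116 x 172 x 66 mm, origin at its underside. Leave alone.
- can_opener: Steel can opener lying flat, 160 mm long (x), 22 mm tall. Leave alone.
- spoon_rest: White ceramic spoon rest, dish 104 mm across with a 50 mm tail, 16 mm tall. Leave alone.
- insert: The insert's own body, its origin on the bottom edge, 50 mm below insert_centre; same axes.

How it is judged:
On the way, in this order (a step that is already met when the one before it is completed fails the run):
1. the insert is pushed home, flush in the slot (z of insert_top in the frame of slot between -0.008 and 0.0035 m and x of insert_top in the frame of slot between -0.006 and 0.006 m and y of insert_top in the frame of slot between -0.008 and 0.008 m and angle between insert_top's own z axis and vertical below 0.1 rad), for 0.2 s.
2. the knob is turned past its click to locked (value of joint knob above 1.25 rad), for 0.2 s.
At the end, for the whole second after the job is handed in: The insert stands in the slot, at rest, its top edge's middle between 8 mm below and 3.5 mm above the lid, within 6 mm across and 8 mm along of the slot's centre, tilted under 0.1 rad; the knob is beyond 1.25 rad (locked) (all of step 1 and value of joint knob above 1.25 rad and linear speed of insert below 0.02 m/s); the robot touches nothing.
It fails at once if the scraper or the trivet is moved over 25 mm or tipped (distance of any of scraper, trivet from where it was at the start of the episode above 0.025 m or angle between any of scraper, trivet's own z axis and vertical above 0.3 rad).
It fails at once if a jar is moved over 25 mm or tipped (distance of any of jar0, jar1 from where it was at the start of the episode above 0.025 m or angle between any of jar0, jar1's own z axis and vertical above 0.3 rad).
It fails at once if the oil bottle is moved over 25 mm or tipped (distance of oil from where it was at the start of the episode above 0.025 m or angle between oil's own z axis and vertical above 0.3 rad).
It fails at once if the lunch box, can opener or spoon rest is moved over 25 mm or tipped (distance of any of lunchbox, can_opener, spoon_rest from where it was at the start of the episode above 0.025 m or angle between any of lunchbox, can_opener, spoon_rest's own z axis and vertical above 0.3 rad).
It also fails if it takes over 67 s, if anything falls off the work surface, if the arm or the gripper's body presses on something with over 40 N, if the wrist force passes 120 N, or if a joint passes its speed limit or range.

ROBOT

A 7-joint arm with a two-finger parallel gripper is mounted at the origin on the work surface. World frame = base frame: x ahead of the robot, y to its left, z up, the work surface at z = 0. Lengths are in m, angles in rad, forces in N, time in s.
With the tool pointing down it reaches from about 0.4 to 0.85 m from the base axis. Payload 4.4 kg.
Tool frame: the origin (TCP) lies midway between the tips of the shut fingers; the grasp point (between the pads) lies 19 mm behind it (manip.hold_point_z is the distance from the TCP to the grasp point, in m); z points along the fingers, y is the line along which they close (so a half turn about z gives the same grasp; the last joint's range is limited). The gripper opens to 94 mm and grips with 3 to 60 N. Pads are 16 mm wide; open, the fingers measure 119 mm over their backs; the gripper's body (75 mm by 177 mm) begins 78 mm behind the grasp point.
Start: joints at [1.096, 0.628, 0.038, 1.517, -0.027, 0.996, -0.02], TCP at [0.258, -0.596, 0.205] pointing down, gripper open.
Joint ranges: [-3.06, 3.06], [-0.37, 2.12], [-1.25, 1.32], [0.18, 2.47], [-1.1, 4.24], [0.23, 1.98], [-2.94, 2.94]. Speed limits (rad/s): [2.57, 2.57, 3.14, 3.14, 3.14, 3.14, 3.14].

INTERFACE

Orientations are given as a rotation vector (axis times angle).
In Python, from workcell import manip gives the robot as it stands.
- The arm moves only by the tool send_rows, never from a script. Its argument "series" is one flat list of numbers, 7 for each row, row after row: the shift along the tool's x, y, z in mm, then the turn, a rotation vector about the tool's x, y, z in degrees, then the finger opening in mm, from 0 to 94. In form: [dx, dy, dz, rx, ry, rz, fingers, dx, dy, dz, rx, ry, rz, fingers, ...]. A call has exactly 8 rows; each row shifts and turns the commanded pose from where the row before left it, along the tool's axes as they then stand; what a row does not reach is not made up. A row lasts 1/10 s, in which the tool goes at most 50 mm and 8.59 degrees, less where a joint would pass 70% of its speed; a pose out of reach is approached as far as the arm can. A call is refused whole if a number of a shift passes 50 or a number of a turn 8.59, either way. A call with a gripper value outside its range is refused whole. The fingers move at their own pace and stop on an object; the grip force is fixed at half the most. Time passes only in rows, so rows that do not move let the fingers close, or fill a call up. It gives the time, the measured TCP pose, the force, the opening and the grip force at its end, in the units of the state.
- manip.read_state(): the state, without advancing time (a new reading comes with each control period).
- manip.capture(name): name is "scene" or "top" or "wrist"; returns a dict with "frame" (420x560x3 uint8, red, green, blue), "fx", "fy", "cx", "cy" (pixels), "pose" (4x4, takes a point from camera to world coordinates); the wrist camera has in their place "mount" (4x4, takes a point from camera to tool coordinates, whose origin is the TCP and whose axes are the flange's). Camera axes: x right, y down, z forward; pixel columns grow to the right and rows downward; lengths in m; the calibration is good to about 2 mm. A picture is of the moment at which its call begins: read the wrist's pose just before it. There is no depth.
- manip.close_job(): hands the job in; it is judged then, once.
Trained networks look in a picture, given as the dict that the camera call returned (one of the last four; its "shot" number tells which), for a name from the list of things; names that differ only in an ending like _2 or _b are one class to them, and where a whole thing is asked for, a point or a joint stands for the part that bears it (a point fixed in the world has none). Each returns a list of dicts, best first, with "confidence" (0 to 1); they miss things now and then, are a little off and sometimes report something else, mostly with a low value. They report only what shows in the picture. A call takes as long as a camera call.
- manip.look_for(query, picture): "position" ([column, row] in pixels, amid what is visible of it).
- manip.outline_of(query, picture): "pixels" (420x560 bool, what is visible of it) and "position" ([column, row] in pixels, amid what is visible of it).
The state is a dict: "t": time; "q": joint angles; "qd": joint speeds; "effort": joint torques, N m; "tcp_pos": TCP position; "tool_rot": TCP orientation; "force": force on the tool from outside, world axes, zero at the start; "torque": the same for the moment, N m; "grip_width": finger opening in m; "gripper_force": force on a finger pad.
Only numpy, scipy, OpenCV 4.12 (cv2) and the standard library are available. Lean on these libraries where they do the work, as an engineer would, in place of code of your own. Each camera call takes 0.05 s, during which the arm holds its last target. There are 200 camera calls.

## Working session

There is one attempt and no reset: what is moved stays moved. The work goes in short steps, Python scripts to look and compute and a tool call to move; the robot and the scene stay as the last step left them, time stands still between calls to the robot, and variables do not carry over. Pictures are saved under pics/ and viewed, at most 13 in all, crops included, and the job is handed in when it is done.

Besides the shell and the picture viewer there is one more tool, called as name(argument=value, ...), one argument or row to a line, values as JSON. send_rows: Moves the arm, as the interface text tells. Its arguments: {"type":"object","properties":{"series":{"type":"array"}},"required":["series"]}

```bash
ls; mkdir -p pics
cat > h.py <<'E'
import numpy as np, cv2
from scipy.spatial.transform import Rotation as R
from workcell import manip
def toolT(s):
    T=np.eye(4);T[:3,:3]=R.from_rotvec(s["tool_rot"]).as_matrix();T[:3,3]=s["tcp_pos"];return T
def cap(n):
    s=manip.read_state();p=manip.capture(n)
    p["T"]=p["pose"] if "pose" in p else toolT(s)@np.array(p["mount"])
    return p
def ray(p,uv,z):
    T=np.array(p["T"]);d=T[:3,:3]@np.array([(uv[0]-p["cx"])/p["fx"],(uv[1]-p["cy"])/p["fy"],1.])
    return T[:3,3]+d*(z-T[2,3])/d[2]
def proj(p,X):
    T=np.array(p["T"]);c=(np.atleast_2d(X)-T[:3,3])@T[:3,:3]
    return np.c_[c[:,0]/c[:,2]*p["fx"]+p["cx"],c[:,1]/c[:,2]*p["fy"]+p["cy"]]
def save(p,n): cv2.imwrite("pics/"+n,p["frame"][:,:,::-1])
E
python3 - <<'E'
from h import *
s=manip.read_state();print(s["tcp_pos"],s["tool_rot"],manip.hold_point_z)
for n in ("scene","top"):
    p=cap(n);save(p,n+".png");print(n,np.round(p["T"],3).tolist(),p["fx"])
    for q in ("insert","slot","safe","knob","rack","scraper","trivet","jar0","oil","lunchbox","can_opener","spoon_rest"):
        o=manip.outline_of(q,p)
        for r in o[:2]:
            m=r["pixels"].astype(np.uint8);(c,sz,a)=cv2.minAreaRect(cv2.findNonZero(m))
            print(q,round(r["confidence"],2),np.round(r["position"]),np.round(c),np.round(sz),round(a,1))
E
```

```text
pics
[ 0.25815169 -0.59580559  0.20456072] [-3.07438281e+00 -6.37321306e-01  6.34788288e-04] 0.0188
scene [[0.164, 0.868, -0.468, 1.055], [0.986, -0.15, 0.066, -0.044], [-0.013, -0.473, -0.881, 0.924], [0.0, 0.0, 0.0, 1.0]] 454.20291791554735
slot 0.66 [363. 183.] [363. 182.] [ 71. 103.] 71.6
safe 0.96 [364. 182.] [362. 183.] [ 72. 105.] 72.3
knob 0.6 [388. 162.] [387. 167.] [46. 19.] 81.6
knob 0.48 [125. 216.] [122. 217.] [24. 62.] 71.6
rack 0.7 [389. 162.] [387. 167.] [46. 17.] 79.1
rack 0.61 [153. 241.] [148. 218.] [ 87. 104.] 69.2
scraper 0.87 [124. 216.] [123. 217.] [25. 63.] 71.6
trivet 0.77 [127. 236.] [131. 237.] [27. 52.] 68.6
jar0 0.91 [163. 179.] [164. 177.] [42. 33.] 69.4
jar0 0.47 [127. 233.] [131. 237.] [24. 51.] 69.8
oil 0.64 [265. 212.] [263. 206.] [76. 30.] 84.8
oil 0.38 [164. 176.] [164. 177.] [42. 32.] 66.8
lunchbox 0.89 [258. 300.] [257. 298.] [63. 90.] 82.7
can_opener 0.8 [266. 165.] [265. 169.] [55. 18.] 73.5
spoon_rest 0.84 [374. 281.] [372. 277.] [68. 43.] 42.8
spoon_rest 0.17 [364. 181.] [363. 183.] [ 71. 104.] 72.1
top [[-0.02, -0.995, 0.095, 0.485], [-1.0, 
[... 207 characters left out ...]
 143.] [320. 148.] [49. 69.] 90.0
safe 0.98 [214. 232.] [214. 231.] [55. 83.] 79.3
knob 0.75 [190. 233.] [191. 226.] [36. 14.] 90.0
knob 0.29 [214. 232.] [213. 231.] [54. 84.] 79.5
scraper 0.58 [427. 229.] [429. 230.] [ 8. 51.] 74.5
trivet 0.65 [416. 209.] [419. 210.] [ 5. 45.] 75.1
jar0 0.64 [377. 224.] [378. 224.] [28. 33.] 76.0
jar0 0.59 [390. 261.] [390. 260.] [29. 35.] 90.0
oil 0.78 [310. 205.] [307. 208.] [29. 26.] 90.0
lunchbox 0.81 [320. 146.] [320. 146.] [47. 69.] 90.0
lunchbox 0.66 [437. 253.] [433. 253.] [ 7. 36.] 78.7
can_opener 0.74 [297. 274.] [296. 276.] [63. 16.] 81.3
spoon_rest 0.71 [223. 153.] [219. 158.] [37. 53.] 16.4
spoon_rest 0.44 [437. 254.] [434. 253.] [ 6. 37.] 76.5
```

Run:
```python
import cv2
a=cv2.imread("pics/scene.png");b=cv2.imread("pics/top.png")
x=cv2.resize(b[110:310,140:500],(792,440),interpolation=cv2.INTER_CUBIC)
cv2.imwrite("pics/topc.png",x)
```

```text
(no output)
```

View pics/topc.png

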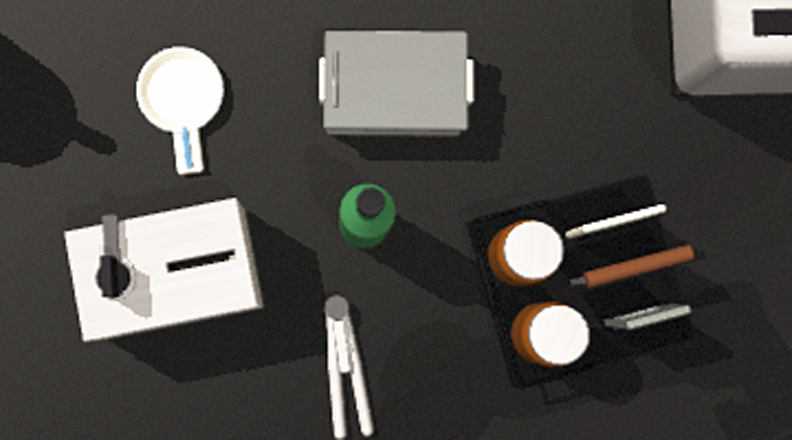

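View pics/scene.png

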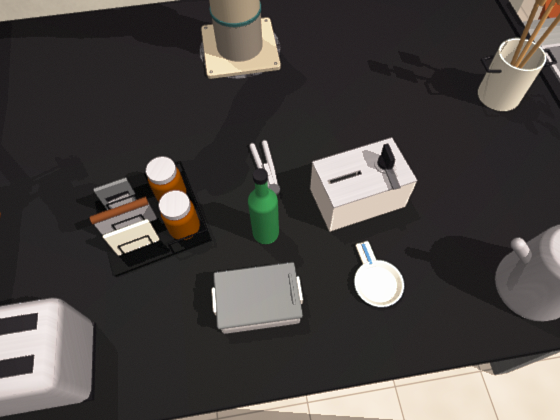

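The top picture shows the insert as the grey piece in the rack bay nearest the robot, at about (433,253). The slot is at about (232,229), the knob at (191,235) with its tail pointing to +x (up), and the oil bottle at (307,208), between rack and safe.

Run:
```python
from h import *
p=cap("top")
def ax(q,z,i=0):
    r=manip.outline_of(q,p)[i];m=r["pixels"].astype(np.uint8)
    b=cv2.boxPoints(cv2.minAreaRect(cv2.findNonZero(m)))
    B=np.array([ray(p,u,z)[:2] for u in b]);e=[B[1]-B[0],B[2]-B[1]]
    L=max(e,key=np.linalg.norm);print(q,np.round(B.mean(0),4),"sides",np.round([np.linalg.norm(v) for v in e],3),"long axis deg",round(np.degrees(np.arctan2(L[1],L[0])),1))
ax("insert",.10);ax("scraper",.09);ax("trivet",.1);ax("safe",.112);ax("jar0",.115);ax("oil",.2);ax("lunchbox",.066)
g=lambda x,y:(140+x*360/792,110+y*200/440)
for n,u,z in [("slot end L",g(167,268),.112),("slot end R",g(235,256),.112),("lid TL",g(66,232),.112),("lid TR",g(238,199),.112),("lid BR",g(256,308),.112),("lid BL",g(86,341),.112),("ins top L",g(630,322),.11),("ins top R",g(689,312),.11),("oil top",g(370,203),.24)]:
    print(n,np.round(ray(p,u,z),4))
s=manip.read_state();T=toolT(s);print(np.round(T,3));print(np.round(p["T"][2],2),np.round(manip.capture("wrist")["mount"],3).tolist())
```

```text
insert [ 0.4829 -0.3147] sides [0.091 0.019] long axis deg -78.5
scraper [ 0.5388 -0.3079] sides [0.134 0.021] long axis deg -76.8
trivet [ 0.5885 -0.2865] sides [0.111 0.01 ] long axis deg -76.7
safe [0.5474 0.2081] sides [0.198 0.13 ] long axis deg -80.8
jar0 [ 0.465  -0.2073] sides [0.078 0.071] long axis deg -91.2
oil [ 0.5904 -0.0101] sides [0.062 0.055] long axis deg -46.0
lunchbox [ 0.7548 -0.053 ] sides [0.177 0.12 ] long axis deg -91.2
slot end L [0.5449 0.2036 0.112 ]
slot end R [0.5564 0.1296 0.112 ]
lid TL [0.5863 0.3134 0.112 ]
lid TR [0.6186 0.1256 0.112 ]
lid BR [0.4996 0.1076 0.112 ]
lid BL [0.4679 0.2915 0.112 ]
ins top L [ 0.4764 -0.2964  0.11  ]
ins top R [ 0.4859 -0.3607  0.11  ]
oil top [ 0.5975 -0.0138  0.24  ]
[[ 0.918  0.397  0.     0.258]
 [ 0.397 -0.918 -0.    -0.596]
 [ 0.     0.    -1.     0.205]
 [ 0.     0.     0.     1.   ]]
[-0.   -0.09 -1.    1.29] [[0.0, -0.961, -0.275, 0.079], [1.0, 0.0, 0.0, 0.001], [0.0, -0.275, 0.961, -0.179], [0.0, 0.0, 0.0, 1.0]]
```

send_rows(
  series=[39, -19.5, -6, 0, 0, 0, 40, 39, -19.5, -6, 0, 0, 0, 40, 39, -19.5, -6, 0, 0, 0, 40, 39, -19.5, -6, 0, 0, 0, 40, 39, -19.5, -6, 0, 0, 0, 40, 39, -19.5, -6, 0, 0, 0, 40, 39, -19.5, -6, 0, 0, 0, 40, 39, -19.5, -6, 0, 0, 0, 40],
)

```text
t: 2.55
tcp_pos: [0.4837, -0.3278, 0.254]
tool_rot: [3.076, 0.638, 0.001]
force: [0.7, -0.8, 0.5]
grip_width: 0.0406
gripper_force: 0.0
```

send_rows(
  series=[0, 0, 0, 0, 0, -8.5, 40, 0, 0, 0, 0, 0, -8.5, 40, 0, 0, 0, 0, 0, -8.5, 40, 0, 0, 0, 0, 0, -8.5, 40, 0, 0, 0, 0, 0, -8.5, 40, 0, 0, 0, 0, 0, -8.5, 40, 0, 0, 0, 0, 0, -8.5, 40, 0, 0, 0, 0, 0, -8.5, 40],
)

```text
t: 3.35
tcp_pos: [0.4826, -0.3294, 0.2536]
tool_rot: [2.187, 2.255, -0.0]
force: [-0.5, 0.0, -0.2]
grip_width: 0.0401
gripper_force: 0.0
```

send_rows(
  series=[0, 0, 0, 0, 0, -6, 40, 0, 0, 0, 0, 0, -6, 40, 0, 0, 0, 0, 0, 0, 40, 0, 0, 0, 0, 0, 0, 40, 0, 0, 0, 0, 0, 0, 40, 0, 0, 0, 0, 0, 0, 40, 0, 0, 0, 0, 0, 0, 40, 0, 0, 0, 0, 0, 0, 40],
)

```text
t: 4.15
tcp_pos: [0.4828, -0.3292, 0.2535]
tool_rot: [1.947, 2.465, -0.0]
force: [0.6, -0.2, -0.4]
grip_width: 0.0401
gripper_force: 0.0
```

```bash
cat >> h.py <<'E'
def info():
    s=manip.read_state();T=toolT(s);y=T[:3,1]
    print("t",round(s["t"],2),"tcp",np.round(s["tcp_pos"],4),"z",np.round(T[:3,2],4),"yaw_y",round(np.degrees(np.arctan2(y[1],y[0])),2),"F",np.round(s["force"],1),"w",round(s["grip_width"],4),"gf",round(s["gripper_force"],1),"q7",round(s["q"][6],2));return T
def go(T,X): print("tool shift mm",np.round(1000*T[:3,:3].T@(np.array(X)-T[:3,3]),1))
E
python3 - <<'E'
from h import *
T=info();p=cap("wrist");save(p,"w1.png")
for q in ("insert","scraper","trivet"):
    for r in manip.outline_of(q,p)[:2]:
        m=r["pixels"].astype(np.uint8);b=cv2.boxPoints(cv2.minAreaRect(cv2.findNonZero(m)))
        print(q,round(r["confidence"],2),np.round(r["position"]),np.round(b).tolist())
E
```

```text
t 4.15 tcp [ 0.4828 -0.3292  0.2535] z [ 1.e-04 -1.e-04 -1.e+00] yaw_y 13.41 F [ 0.6 -0.2 -0.4] w 0.0401 gf 0.0 q7 0.61
insert 0.96 [274. 181.] [[269.0, 142.0], [280.0, 142.0], [280.0, 223.0], [269.0, 223.0]]
scraper 0.68 [329. 182.] [[318.0, 242.0], [322.0, 120.0], [344.0, 121.0], [339.0, 242.0]]
scraper 0.16 [275. 181.] [[270.0, 142.0], [281.0, 142.0], [281.0, 223.0], [270.0, 223.0]]
trivet 0.59 [385. 173.] [[360.0, 227.0], [368.0, 127.0], [399.0, 130.0], [391.0, 229.0]]
```

View pics/w1.png

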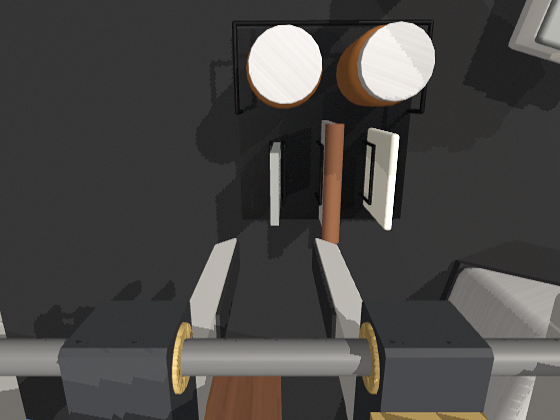

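The wrist picture shows the insert's grey top edge at about (274,181), running vertically. The scraper is at (330,182) and the trivet at (380,178), and the fingers are clear of all three.

Run:
```python
from h import *
T=info();p=cap("wrist")
m=manip.outline_of("insert",p)[0]["pixels"]
ys=np.where(m.any(1))[0];print(ys.min(),ys.max())
for v in range(ys.min(),ys.max()+1,10):
    xs=np.where(m[v])[0];print(v,xs.min(),xs.max(),p["frame"][v,xs.min()-3:xs.max()+5].mean(1).astype(int))
for u in [(275,142),(275,223),(274.5,181)]: print(np.round(ray(p,u,.11),4),np.round(T[:3,:3].T@(ray(p,u,.11)-T[:3,3]),4))
```

```text
t 4.35 tcp [ 0.4827 -0.3292  0.2535] z [ 0.  0. -1.] yaw_y 13.42 F [0.9 0.3 0.2] w 0.0399 gf 0.0 q7 0.61
142 224
142 274 279 [ 10  20  52 103  99  99  99 100 102  80  18   8  12]
152 270 280 [ 29  22  23 119 126 124 123 123 123 122 124 123 105 105  16  16  16  24]
162 270 280 [ 28  22  45 194 184 182 182 182 182 182 184 167 126  90  14  13  18  26]
172 270 280 [ 31  23  32 164 185 181 181 181 181 181 182 165 123  88  12   7  15  22]
182 270 280 [ 25  26  34 160 185 182 182 180 181 179 182 166 140  87  10  13  13  21]
192 270 280 [ 28  25  24 123 187 181 180 180 180 181 182 165 125 101  10   4  16  25]
202 270 279 [ 28  25  22 122 187 181 180 180 180 181 183 167 105  41  21  16  19]
212 271 279 [ 28  34 121 186 180 179 179 178 178 180 185  81  15  24  23  26]
222 271 277 [ 36  37  87 187 179 179 178 178 179 181 188  35  36  37]
[ 0.4711 -0.2852  0.11  ] [ 0.0455 -0.0011  0.1435]
[ 0.4891 -0.3607  0.11  ] [-0.0321 -0.0011  0.1435]
[ 0.479  -0.3204  0.11  ] [ 0.0094 -0.0016  0.1435]
```

send_rows(
  series=[1, -1.5, 22, 0, 0, 0, 40, 0, 0, 30, 0, 0, 0, 40, 0, 0, 30, 0, 0, 0, 40, 0, 0, 30, 0, 0, 0, 40, 0, 0, 25, 0, 0, 0, 40, 0, 0, 20, 0, 0, 0, 40, 0, 0, 13, 0, 0, 0, 40, 0, 0, 7, 0, 0, 0, 40],
)

```text
t: 5.25
tcp_pos: [0.4807, -0.3285, 0.0755]
tool_rot: [-1.946, -2.465, 0.0]
force: [-0.1, -0.6, 0.2]
grip_width: 0.0403
gripper_force: 0.0
```

send_rows(
  series=[0, 0, 0, 0, 0, 0, 40, 0, 0, 0, 0, 0, 0, 0, 0, 0, 0, 0, 0, 0, 0, 0, 0, 0, 0, 0, 0, 0, 0, 0, 0, 0, 0, 0, 0, 0, 0, 0, 0, 0, 0, 0, 0, 0, 0, 0, 0, 0, 0, 0, 0, 0, 0, 0, 0, 0],
)

```text
t: 6.05
tcp_pos: [0.4828, -0.3284, 0.077]
tool_rot: [1.944, 2.464, 0.003]
force: [4.4, 1.4, 1.0]
grip_width: 0.0079
gripper_force: 30.0
```

send_rows(
  series=[0, 0, -10, 0, 0, 0, 0, 0, 0, -20, 0, 0, 0, 0, 0, 0, -30, 0, 0, 0, 0, 0, 0, -35, 0, 0, 0, 0, 0, 0, -35, 0, 0, 0, 0, 0, 0, -35, 0, 0, 0, 0, 0, 0, -35, 0, 0, 0, 0, 0, 0, -25, 0, 0, 0, 0],
)

```text
t: 6.85
tcp_pos: [0.4796, -0.3291, 0.3034]
tool_rot: [-1.948, -2.464, 0.002]
force: [0.3, -0.2, -1.6]
grip_width: 0.0076
gripper_force: 30.0
```

send_rows(
  series=[34, 1.3, 0, 0, 0, 0, 0, 34, 1.3, 0, 0, 0, 0, 0, 34, 1.3, 0, 0, 0, 0, 0, 34, 1.3, 0, 0, 0, 0, 0, 34, 1.3, 0, 0, 0, 0, 0, 34, 1.3, 0, 0, 0, 0, 0, 34, 1.3, 0, 0, 0, 0, 0, 34, 1.3, 0, 0, 0, 0, 0],
)

```text
t: 7.65
tcp_pos: [0.4258, -0.0612, 0.301]
tool_rot: [-1.947, -2.463, 0.004]
force: [1.6, -0.4, -1.2]
grip_width: 0.0077
gripper_force: 30.0
```

Run:
```python
from h import *
T=info();go(T,[.43,.06,.28]);print(np.round(T[:3,:3],3))
```

```text
t 7.65 tcp [ 0.4258 -0.0612  0.301 ] z [-3.3e-03 -9.0e-04 -1.0e+00] yaw_y 13.35 F [ 1.6 -0.4 -1.2] w 0.0077 gf 30.0 q7 0.17
tool shift mm [117.   32.2  20.9]
[[-0.231  0.973 -0.003]
 [ 0.973  0.231 -0.001]
 [-0.    -0.003 -1.   ]]
```

send_rows(
  series=[30, 8, 5, 0, 0, 0, 0, 30, 8, 5, 0, 0, 0, 0, 29, 8, 5, 0, 0, 0, 0, 28, 8, 5, 0, 0, 0, 0, 0, 36, 0, 0, 0, 0, 0, 0, 36, 0, 0, 0, 0, 0, 0, 36, 0, 0, 0, 0, 0, -4, 34, 0, 0, 0, 0, 0],
)

```text
t: 8.45
tcp_pos: [0.571, 0.0881, 0.2807]
tool_rot: [-1.946, -2.465, 0.005]
force: [-0.4, -0.0, -1.4]
grip_width: 0.0079
gripper_force: 30.0
```

send_rows(
  series=[0, 0, 0, 0, 0, 2, 0, 0, 0, 0, 0, 0, 2, 0, 0, 0, 0, 0, 0, 0, 0, 0, 0, 0, 0, 0, 0, 0, 0, 0, 0, 0, 0, 0, 0, 0, 0, 0, 0, 0, 0, 0, 0, 0, 0, 0, 0, 0, 0, 0, 0, 0, 0, 0, 0, 0],
)

```text
t: 9.25
tcp_pos: [0.5709, 0.0885, 0.2816]
tool_rot: [2.031, 2.396, -0.0]
force: [0.6, 0.9, -1.4]
grip_width: 0.0078
gripper_force: 30.0
```

Run:
```python
from h import *
T=info();p=cap("wrist");save(p,"w2.png");cv2.imwrite("pics/w2.png",p["frame"][:,:,::-1])
for n,X in [("slot",(.551,.167,.112))]: print(n,proj(p,X))
for q in ("insert","safe","knob","slot"):
    for r in manip.outline_of(q,p)[:1]:
        m=r["pixels"].astype(np.uint8);b=cv2.boxPoints(cv2.minAreaRect(cv2.findNonZero(m)))
        print(q,round(r["confidence"],2),np.round(r["position"]),np.round(b).tolist())
```

```text
t 9.25 tcp [0.5709 0.0885 0.2816] z [ 1.e-04 -1.e-04 -1.e+00] yaw_y 9.42 F [ 0.6  0.9 -1.4] w 0.0078 gf 30.0 q7 -0.27
slot [[268.97009781 101.69087598]]
insert 0.97 [271. 256.] [[267.0, 337.0], [267.0, 169.0], [284.0, 169.0], [284.0, 337.0]]
safe 0.57 [271.  75.] [[201.0, 0.0], [345.0, 0.0], [345.0, 156.0], [201.0, 156.0]]
knob 0.94 [279.   1.] [[250.0, 0.0], [345.0, 0.0], [345.0, 13.0], [250.0, 13.0]]
slot 0.59 [270.  74.] [[201.0, 0.0], [345.0, 0.0], [345.0, 156.0], [201.0, 156.0]]
```

View pics/w2.png

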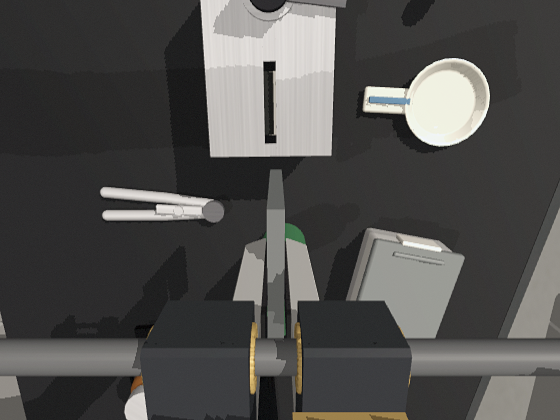

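The slot shows at columns 264–275, rows 62–143, straight ahead of the held insert. The insert's end face is at columns 267–284, with its bottom end at row 169.

Run:
```python
from h import *
T=info();p=cap("wrist");g=p["frame"].mean(2).astype(int)
tool=lambda u,z:np.round(1000*T[:3,:3].T@(ray(p,u,z)-T[:3,3]),1)
for v in (70,85,100,115,130,138): print(v,"slot row",g[v,258:282])
print("slot col",g[56:70,269],g[136:150,269])
for v in (172,178,190,210,230,250,270,290,310): print(v,"ins",g[v,260:292])
e=lambda v,a,b:[int(np.argmax(np.abs(np.diff(g[v,a:b]))))+a]
for v in (20,60,100,150): print("lid edges",v,e(v,190,225),e(v,320,345))
for n,u in [("slot far",(269.5,62)),("slot near",(270.5,143)),("lid near L",(211,156)),("lid near R",(331.5,156)),("slot mid",(269.5,102))]: print(n,tool(u,.112),np.round(ray(p,u,.112),4))
for z in (.20,.21,.22): print("insert bottom?",z,tool((276,170),z))
```

```text
t 9.5 tcp [0.571  0.0886 0.2815] z [ 1.e-04 -0.e+00 -1.e+00] yaw_y 9.42 F [ 0.7  0.2 -1.1] w 0.0076 gf 30.0 q7 -0.27
70 slot row [198 197 195 195 206 105  11  10  14  13  13  10  16  10  10   2   8  92
 225 217 216 219 218 215]
85 slot row [195 195 193 193 201 153  36  43  48  46  23  25  28  24  39 157 183 184
 196 194 195 198 197 194]
100 slot row [194 194 193 192 197 208  31  43  44  48  26  25  27  25  31 119 185 178
 195 193 192 195 196 193]
115 slot row [193 192 194 192 193 203  99  40  46  44  48  26  25  25  26  79 186 179
 192 193 189 192 196 192]
130 slot row [194 192 193 191 193 199 151  35  42  44  45  35  27  26  22  48 189 178
 171 193 189 190 194 191]
138 slot row [193 193 191 192 193 198 169  11  13  18  23  21  21  17  22  17  15  26
 128 199 189 189 193 191]
slot col [213 215 214 216 206 143  26  14  16  17  16  15  17  15] [ 17  19  21  19  22  16  11 110 182 195 193 192 193 192]
172 ins [ 32  30  33  31  32  30  32  30  30  35 104  99  99  98  98  99  97  99
  98  99  98 102  27  28  33  30  32  30  30  29  32  29]
178 ins [ 30  31  32  29  31  32  34  29  33  81 
[... 836 characters left out ...]
2  93  92  92  92  92  93  92
  92  92  93  92  94  94  55  24  38  36  35  92 169 163]
310 ins [111  27  24  24  25  19  21  74  93  91  90  93  91  91  93  91  93  91
  93  92  94  93  92  92  66  14  25  25  24  24  30 113]
lid edges 20 [201] [335]
lid edges 60 [203] [333]
lid edges 100 [206] [332]
lid edges 150 [209] [331]
slot far [115.9  -6.2 169.5] [0.546 0.202 0.112]
slot near [ 41.8  -5.5 169.5] [0.5587 0.129  0.112 ]
lid near L [ 29.  -64.5 169.5] [0.5026 0.1067 0.112 ]
lid near R [ 29.1  54.9 169.5] [0.6204 0.1263 0.112 ]
slot mid [ 80.4  -6.3 169.5] [0.5516 0.1669 0.112 ]
insert bottom? 0.2 [31.2 -0.2 81.5]
insert bottom? 0.21 [33.  -0.2 71.5]
insert bottom? 0.22 [34.9 -0.2 61.5]
```

send_rows(
  series=[20, -1.5, 0, 0, 0, -0.4, 0, 20, -1.5, 0, 0, 0, 0, 0, 20, -1.5, 0, 0, 0, 0, 0, 20, -1.2, 10, 0, 0, 0, 0, 0, 0, 25, 0, 0, 0, 0, 0, 0, 25, 0, 0, 0, 0, 0, 0, 20, 0, 0, 0, 0, 0, 0, 10, 0, 0, 0, 0],
)

```text
t: 10.35
tcp_pos: [0.5509, 0.1661, 0.1897]
tool_rot: [-2.022, -2.403, 0.004]
force: [-0.6, 0.5, -0.9]
grip_width: 0.0081
gripper_force: 30.0
```

Run:
```python
from h import *
c=np.array([.5524,.1655,.112]) # slot centre
T=info();go(T,c);p=cap("wrist")
cv2.imwrite("pics/w3.png",cv2.resize(p["frame"][100:310,140:420,::-1],(800,600)))
```

```text
t 10.35 tcp [0.5509 0.1661 0.1897] z [-0.0026 -0.001  -1.    ] yaw_y 9.83 F [-0.6  0.5 -0.9] w 0.0081 gf 30.0 q7 -0.46
tool shift mm [-0.8  1.6 77.7]
```

View pics/w3.png

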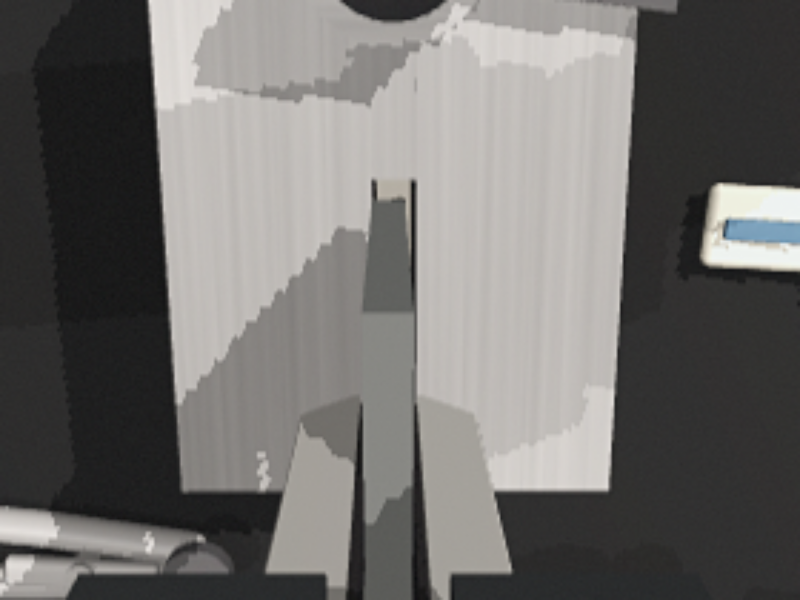

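The insert's bottom end (crop columns 372–408) sits just above the slot (372–416), roughly 1 mm to the left. The arm may still be settling.

send_rows(
  series=[0, 0, 0, 0, 0, 0, 0, 0, 0, 0, 0, 0, 0, 0, 0, 0, 0, 0, 0, 0, 0, 0, 0, 0, 0, 0, 0, 0, 0, 0, 0, 0, 0, 0, 0, 0, 0, 0, 0, 0, 0, 0, 0, 0, 0, 0, 0, 0, 0, 0, 0, 0, 0, 0, 0, 0],
)

```text
t: 11.2
tcp_pos: [0.5519, 0.1665, 0.1915]
tool_rot: [2.023, 2.403, 0.0]
force: [0.9, 0.7, -2.5]
grip_width: 0.0078
gripper_force: 30.0
```

Run:
```python
from h import *
T=info();go(T,[.5524,.1655,.112]);p=cap("wrist");g=p["frame"].mean(2).astype(int)
for v in (164,166,168,170,173,176,180,190): print(v,g[v,262:292])
print(p["cx"],p["cy"],p["fx"])
z=T[2,3]-.067
print("bottom",proj(p,[T[:3,3]+T[:3,:3]@np.array([.034,y,.067]) for y in(-.004,.004)]))
tool=lambda u,z:np.round(1000*T[:3,:3].T@(ray(p,u,z)-T[:3,3]),1)
print(tool((270,165),.112),tool((285.5,165),.112))
```

```text
t 11.2 tcp [0.5519 0.1665 0.1915] z [ 0. -0. -1.] yaw_y 9.82 F [ 0.9  0.7 -2.5] w 0.0078 gf 30.0 q7 -0.46
tool shift mm [-1.1  0.3 79.5]
164 [191 190 188 188 189 195 142   8 106 179 173 173 173 174 173 171 172 172
 175 179  46  40 201 191 188 189 191 192 188 188]
166 [190 190 189 188 189 196 142  12 110 180 174 173 172 173 173 173 174 173
 175 180  48  44 201 191 188 188 191 192 188 188]
168 [190 191 188 187 188 195 143  12 110 182 176 176 176 177 177 157 158 179
 178 181  49  45 201 191 188 189 191 192 189 189]
170 [190 190 187 187 189 196 144  16 100 116 114 114 114  94  79  81  81  81
  98 142  49  46 201 191 187 189 191 191 189 188]
173 [190 190 188 188 189 195 145  43  99  97  96  96  97  96  98  96  97  98
  97  98  54  45 201 191 187 189 191 192 189 188]
176 [189 190 188 186 186 193 165  58  97  96  96  97  97  96  97  96  97  97
  97  98  24  46 202 189 187 189 190 192 189 188]
180 [161 162 159 157 190 194 164  78  96  96  96  97  96  97  97  95  95  97
  98  98  49  46 201 190 186 188 191 192 189 187]
190 [133 134 132 130 131 165 122  93  96  96  96  97  96  96  96  97  96  95
  96  97  95  66 199 189 186 188 190 191 188 187]
275.4499967725675 203.88077466007417 351.92270131491273
bottom [[270.60129681 169.79801786]
 [281.9192911  169.80250355]]
[35.3 -4.6 79.5] [35.3  6.9 79.5]
```

send_rows(
  series=[0, 0, 8, 0, 0, 0, 0, 0, 0, 8, 0, 0, 0, 0, 0, 0, 8, 0, 0, 0, 0, 0, 0, 8, 0, 0, 0, 0, 0, 0, 8, 0, 0, 0, 0, 0, 0, 8, 0, 0, 0, 0, 0, 0, 8, 0, 0, 0, 0, 0, 0, 0, 0, 0, 0, 0],
)

```text
t: 12.05
tcp_pos: [0.5531, 0.167, 0.1344]
tool_rot: [2.023, 2.403, 0.003]
force: [6.7, 2.2, -5.0]
grip_width: 0.0078
gripper_force: 30.0
```

send_rows(
  series=[0, 0, 5, 0, 0, 0, 0, 0, 0, 5, 0, 0, 0, 0, 0, 0, 4, 0, 0, 0, 0, 0, 0, 0, 0, 0, 0, 0, 0, 0, 0, 0, 0, 0, 0, 0, 0, 0, 0, 0, 0, 0, 0, 0, 0, 0, 0, 0, 0, 0, 0, 0, 0, 0, 0, 0],
)

```text
t: 12.85
tcp_pos: [0.5529, 0.1668, 0.1209]
tool_rot: [2.023, 2.403, 0.003]
force: [7.5, 1.0, -3.8]
grip_width: 0.008
gripper_force: 30.0
```

Run:
```python
from h import *
T=info();go(T,[.5524,.1655,.112]);p=cap("wrist")
cv2.imwrite("pics/w4.png",cv2.resize(p["frame"][100:310,140:420,::-1],(800,600)))
```

```text
t 12.85 tcp [0.5529 0.1668 0.1209] z [ 1.7e-03  9.0e-04 -1.0e+00] yaw_y 9.81 F [ 7.5  1.  -3.8] w 0.008 gf 30.0 q7 -0.51
tool shift mm [-1.2 -0.7  8.9]
```

View pics/w4.png

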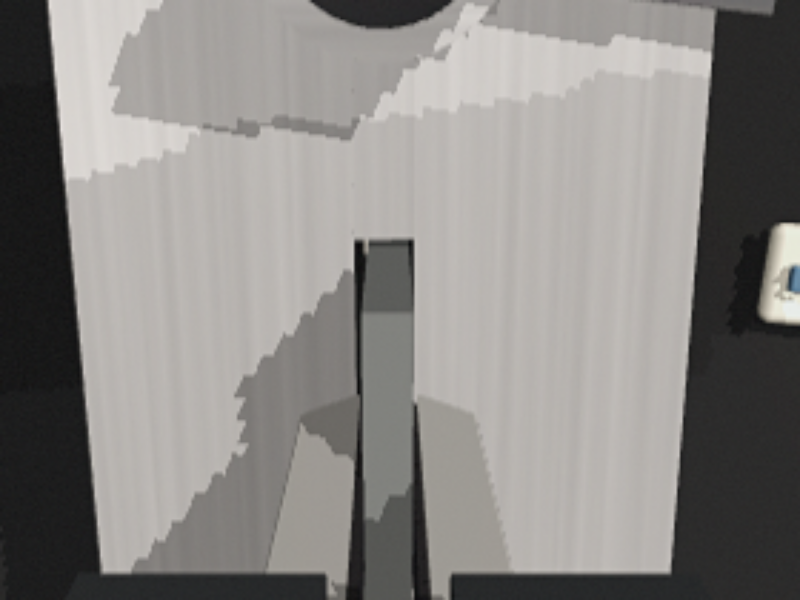

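The insert is well down in the slot and upright, with slack at both ends. I'll go down a little further, release it, and push with the shut fingertips.

send_rows(
  series=[0, -0.5, 4, 0, 0, 0, 0, 0, 0, 0, 0, 0, 0, 0, 0, 0, 0, 0, 0, 0, 30, 0, 0, 0, 0, 0, 0, 30, 0, 0, 0, 0, 0, 0, 30, 0, 0, -20, 0, 0, 0, 30, 0, 0, -20, 0, 0, 0, 30, 0, 0, -15, 0, 0, 0, 30],
)

```text
t: 13.7
tcp_pos: [0.55, 0.1661, 0.1729]
tool_rot: [-2.022, -2.403, 0.004]
force: [0.5, 0.7, -0.3]
grip_width: 0.0298
gripper_force: 0.0
```

send_rows(
  series=[0, 0, 0, 0, 0, 0, 30, 0, 0, 0, 0, 0, 0, 0, 0, 0, 0, 0, 0, 0, 0, 0, 0, 0, 0, 0, 0, 0, 0, 0, 0, 0, 0, 0, 0, 0, 0, 0, 0, 0, 0, 0, 0, 0, 0, 0, 0, 0, 0, 0, 0, 0, 0, 0, 0, 0],
)

```text
t: 14.5
tcp_pos: [0.5514, 0.1664, 0.1724]
tool_rot: [-2.023, -2.403, 0.0]
force: [0.5, -0.1, -1.1]
grip_width: 0.0005
gripper_force: 0.0
```

Run:
```python
from h import *
T=info();go(T,[.5524,.1655,.112]);p=cap("wrist")
cv2.imwrite("pics/w5.png",cv2.resize(p["frame"][100:310,140:420,::-1],(800,600)))
```

```text
t 14.5 tcp [0.5514 0.1664 0.1724] z [-1.e-04 -0.e+00 -1.e+00] yaw_y 9.82 F [ 0.5 -0.1 -1.1] w 0.0005 gf 0.0 q7 -0.47
tool shift mm [-1.1  0.9 60.4]
```

View pics/w5.png

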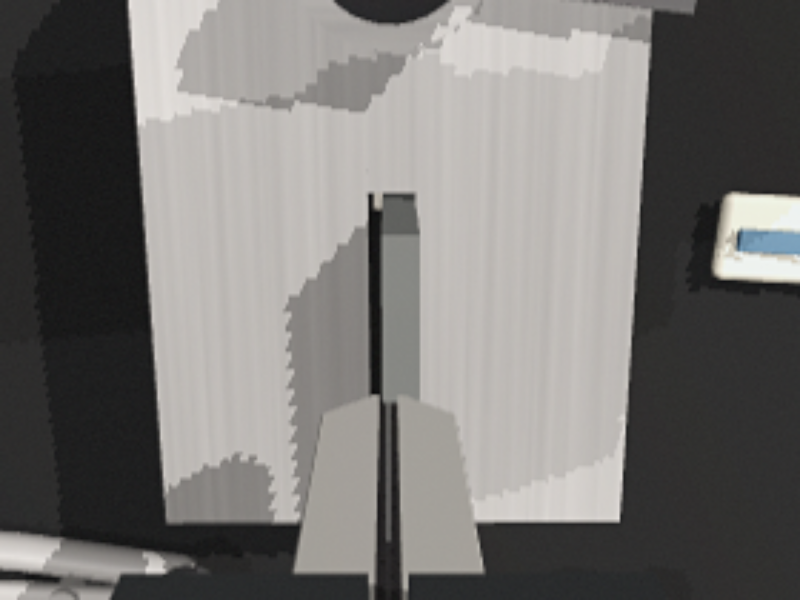

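The released insert stays in place, pressed against the slot's right side (crop columns 383–420). I'll shift +2.5 mm in y and push down.

send_rows(
  series=[-1, 2.5, 0, 0, 0, 0, 0, 0, 0, 12, 0, 0, 0, 0, 0, 0, 10, 0, 0, 0, 0, 0, 0, 10, 0, 0, 0, 0, 0, 0, 10, 0, 0, 0, 0, 0, 0, 9, 0, 0, 0, 0, 0, 0, 6, 0, 0, 0, 0, 0, 0, 0, 0, 0, 0, 0],
)

```text
t: 15.35
tcp_pos: [0.5533, 0.1656, 0.1143]
tool_rot: [-2.022, -2.403, 0.003]
force: [0.3, 0.2, 0.8]
grip_width: 0.0004
gripper_force: 0.0
```

Run:
```python
from h import *
T=info();go(T,[.5524,.1655,.112])
```

```text
t 15.35 tcp [0.5533 0.1656 0.1143] z [-2.e-03 -6.e-04 -1.e+00] yaw_y 9.83 F [0.3 0.2 0.8] w 0.0004 gf 0.0 q7 -0.51
tool shift mm [ 0.  -0.9  2.3]
```

send_rows(
  series=[0, 0, 1, 0, 0, 0, 0, 0, 0, 1, 0, 0, 0, 0, 0, 0, 0, 0, 0, 0, 0, 0, 0, 0, 0, 0, 0, 0, 0, 0, 0, 0, 0, 0, 0, 0, 0, 0, 0, 0, 0, 0, 0, 0, 0, 0, 0, 0, 0, 0, 0, 0, 0, 0, 0, 0],
)

```text
t: 16.15
tcp_pos: [0.5541, 0.1658, 0.1135]
tool_rot: [2.023, 2.403, 0.0]
force: [-0.1, 0.2, 0.6]
grip_width: 0.0006
gripper_force: 0.2
```

Run:
```python
from h import *
T=info();go(T,[.5524,.1655,.112]);p=cap("wrist");m=p["frame"][80:320,120:440,::-1]
cv2.imwrite("pics/w6.png",cv2.resize(m,(800,600)))
```

```text
t 16.15 tcp [0.5541 0.1658 0.1135] z [ 1.e-04 -0.e+00 -1.e+00] yaw_y 9.82 F [-0.1  0.2  0.6] w 0.0006 gf 0.2 q7 -0.51
tool shift mm [-0.  -1.7  1.5]
```

View pics/w6.png

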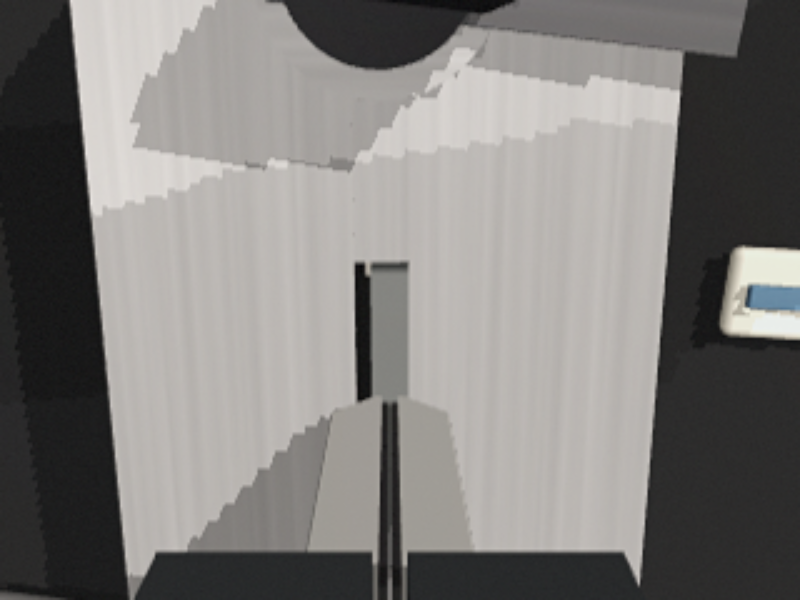

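The insert is essentially flush, about 1.5 mm proud going by the TCP height. One more millimetre of push, then over to the knob.

send_rows(
  series=[0, 0, 1.5, 0, 0, 0, 0, 0, 0, 0, 0, 0, 0, 0, 0, 0, 0, 0, 0, 0, 0, 0, 0, 0, 0, 0, 0, 0, 0, 0, -20, 0, 0, 0, 0, 0, 0, -40, 0, 0, 0, 0, 0, 0, -45, 0, 0, 0, 0, 0, 0, -30, 0, 0, 0, 30],
)

```text
t: 17.0
tcp_pos: [0.5547, 0.1664, 0.2495]
tool_rot: [2.022, 2.403, 0.004]
force: [0.7, 0.8, -0.1]
grip_width: 0.0057
gripper_force: 0.0
```

send_rows(
  series=[24, -0.4, 0, 0, 0, -8.5, 30, 0, 0, 0, 0, 0, -8.5, 30, 0, 0, 0, 0, 0, -8.5, 30, 0, 0, 0, 0, 0, -8.5, 30, 0, 0, 0, 0, 0, -8.5, 30, 0, 0, 0, 0, 0, -8.5, 30, 0, 0, 0, 0, 0, -8.5, 30, 0, 0, 0, 0, 0, -8.5, 30],
)

```text
t: 17.8
tcp_pos: [0.5495, 0.1893, 0.2466]
tool_rot: [-0.324, -3.125, 0.0]
force: [-0.6, 0.9, 0.5]
grip_width: 0.03
gripper_force: 0.0
```

send_rows(
  series=[0, 0, 0, 0, 0, -8, 30, 0, 0, 0, 0, 0, -8, 30, 0, 0, 0, 0, 0, -6, 30, 0, 0, 0, 0, 0, 0, 30, 0, 0, 0, 0, 0, 0, 30, 0, 0, 0, 0, 0, 0, 30, 0, 0, 0, 0, 0, 0, 30, 0, 0, 0, 0, 0, 0, 30],
)

```text
t: 18.6
tcp_pos: [0.5495, 0.1895, 0.247]
tool_rot: [-0.268, 3.13, -0.0]
force: [0.2, -0.1, -0.7]
grip_width: 0.03
gripper_force: 0.0
```

Run:
```python
from h import *
T=info();go(T,[.5366,.2592,.127]);p=cap("wrist");save(p,"w7.png")
print("proj knob top, slot",proj(p,[[.5366,.2592,.158],[.5524,.1655,.112]]))
```

```text
t 18.6 tcp [0.5495 0.1895 0.247 ] z [ 2.e-04 -1.e-04 -1.e+00] yaw_y 99.79 F [ 0.2 -0.1 -0.7] w 0.03 gf 0.0 q7 0.87
tool shift mm [  0.9  70.9 120. ]
proj knob top, slot [[365.8681872  207.93224797]
 [250.17836964 193.27318383]]
```

View pics/w7.png

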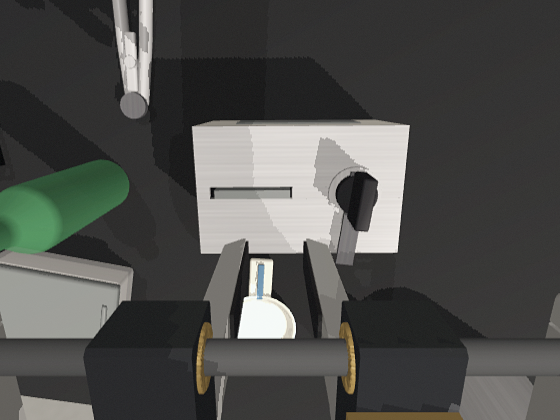

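The insert is flush in the slot at columns 211–292, row 192. The knob's bar shows at about (366,200), turned a little, with the tail tip near (345,263).

Run:
```python
from h import *
T=info();p=cap("wrist")
k=np.array([.5366,.2592]);tip=ray(p,(345.5,263),.121)
d=tip[:2]-k;print("tip",np.round(tip,4),"len",np.linalg.norm(d),"deg",np.degrees(np.arctan2(d[1],d[0])))
f=p["frame"][:,:,::-1].copy()
for a,c in((9.6,(0,0,255)),(3,(0,255,0)),(-1,(255,0,0))):
    t=np.radians(a);ex=np.array([np.cos(t),np.sin(t)]);ey=np.array([-ex[1],ex[0]])
    for L0,L1,W,z in((-.022,.022,.006,.158),(0,.068,.008,.122)):
        q=proj(p,[np.r_[k+ex*l+ey*w,z] for l,w in((L0,-W),(L1,-W),(L1,W),(L0,W))])
        cv2.polylines(f,[np.int32(np.round(q*16))],True,c,1,cv2.LINE_AA,4)
cv2.imwrite("pics/w8.png",cv2.resize(f[150:285,290:470],(800,600),interpolation=cv2.INTER_CUBIC))
```

```text
t 18.65 tcp [0.5495 0.1896 0.2471] z [ 3.e-04 -1.e-04 -1.e+00] yaw_y 99.8 F [ 0.1  0.4 -0.3] w 0.0303 gf 0.0 q7 0.87
tip [0.6019 0.2649 0.121 ] len 0.0655917795234216 deg 5.018387370657295
```

View pics/w8.png

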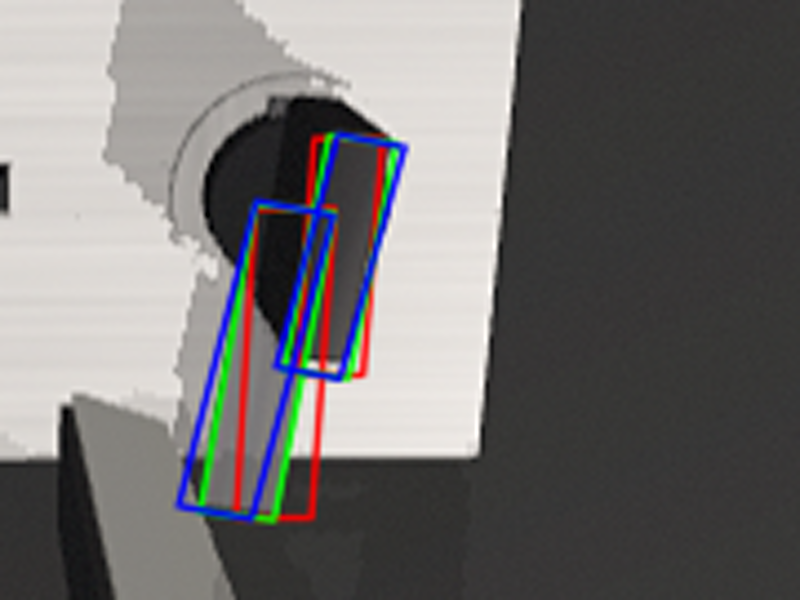

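send_rows(
  series=[1, 24, 0, 0, 0, 0, 30, 1, 24, 0, 0, 0, 0, 30, 0, 23, 0, 0, 0, 0, 30, 0, 0, 0, 0, 0, 6.3, 30, 0, 0, 35, 0, 0, 0, 30, 0, 0, 35, 0, 0, 0, 30, 0, 0, 32, 0, 0, 0, 30, 0, 0, 16, 0, 0, 0, 30],
)

```text
t: 19.5
tcp_pos: [0.5343, 0.258, 0.1264]
tool_rot: [0.096, -3.137, 0.003]
force: [-0.1, -0.5, -0.0]
grip_width: 0.0298
gripper_force: 0.0
```

Run:
```python
from h import *
T=info();go(T,[.5366,.2592,.127])
```

```text
t 19.5 tcp [0.5343 0.258  0.1264] z [-0.003 -0.002 -1.   ] yaw_y 93.52 F [-0.1 -0.5 -0. ] w 0.0298 gf 0.0 q7 0.55
tool shift mm [-2.3  1.1 -0.6]
```

send_rows(
  series=[0, 0, 0, 0, 0, 0, 30, 0, 0, 0, 0, 0, 0, 0, 0, 0, 0, 0, 0, 0, 0, 0, 0, 0, 0, 0, 0, 0, 0, 0, 0, 0, 0, 0, 0, 0, 0, 0, 0, 0, 0, 0, 0, 0, 0, 0, 0, 0, 0, 0, 0, 0, 0, 0, 0, 0],
)

```text
t: 20.3
tcp_pos: [0.5359, 0.2602, 0.1298]
tool_rot: [-0.097, 3.139, 0.003]
force: [0.2, 3.0, 5.0]
grip_width: 0.0119
gripper_force: 30.0
```

Run:
```python
from h import *
T=info();print(manip.read_state()["torque"])
```

```text
t 20.3 tcp [0.5359 0.2602 0.1298] z [ 0.0014  0.0018 -1.    ] yaw_y 93.54 F [0.2 3.  5. ] w 0.0119 gf 30.0 q7 0.56
[ 0.68041579 -0.17799914 -0.06909867]
```

send_rows(
  series=[0, 0, 0, 0, 0, 6, 0, 0, 0, 0, 0, 0, 6, 0, 0, 0, 0, 0, 0, 6, 0, 0, 0, 0, 0, 0, 6, 0, 0, 0, 0, 0, 0, 6, 0, 0, 0, 0, 0, 0, 6, 0, 0, 0, 0, 0, 0, 6, 0, 0, 0, 0, 0, 0, 6, 0],
)

```text
t: 21.1
tcp_pos: [0.5358, 0.26, 0.1297]
tool_rot: [1.194, 2.905, 0.003]
force: [0.1, 2.7, 4.0]
grip_width: 0.0116
gripper_force: 30.0
```

send_rows(
  series=[0, 0, 0, 0, 0, 6, 0, 0, 0, 0, 0, 0, 6, 0, 0, 0, 0, 0, 0, 6, 0, 0, 0, 0, 0, 0, 6, 0, 0, 0, 0, 0, 0, 4, 0, 0, 0, 0, 0, 0, 0, 0, 0, 0, 0, 0, 0, 0, 0, 0, 0, 0, 0, 0, 0, 0],
)

```text
t: 21.9
tcp_pos: [0.5358, 0.2599, 0.1298]
tool_rot: [1.855, 2.535, 0.003]
force: [-0.6, 2.7, 6.4]
grip_width: 0.0119
gripper_force: 30.0
```

Run:
```python
from h import *
T=info();print(manip.read_state()["torque"])
```

```text
t 21.9 tcp [0.5358 0.2599 0.1298] z [ 0.0011  0.0013 -1.    ] yaw_y 17.62 F [-0.6  2.7  6.4] w 0.0119 gf 30.0 q7 -0.51
[ 0.57014217 -0.08153517 -0.18570417]
```

send_rows(
  series=[0, 0, 0, 0, 0, 0, 30, 0, 0, 0, 0, 0, 0, 30, 0, 0, 0, 0, 0, 0, 30, 0, 0, 0, 0, 0, 0, 30, 0, 0, -20, 0, 0, 0, 30, 0, 0, -40, 0, 0, 0, 30, 0, 0, -40, 0, 0, 0, 30, 0, 0, -30, 0, 0, 0, 30],
)

```text
t: 22.7
tcp_pos: [0.5357, 0.2591, 0.2611]
tool_rot: [1.857, 2.534, 0.002]
force: [0.6, 0.8, 0.1]
grip_width: 0.03
gripper_force: 0.0
```

send_rows(
  series=[0, 0, 0, 0, 0, 0, 30, 0, 0, 0, 0, 0, 0, 30, 0, 0, 0, 0, 0, 0, 30, 0, 0, 0, 0, 0, 0, 30, 0, 0, 0, 0, 0, 0, 30, 0, 0, 0, 0, 0, 0, 30, 0, 0, 0, 0, 0, 0, 30, 0, 0, 0, 0, 0, 0, 30],
)

```text
t: 23.5
tcp_pos: [0.5354, 0.2591, 0.2589]
tool_rot: [-1.857, -2.534, 0.0]
force: [0.2, -0.1, -0.2]
grip_width: 0.0297
gripper_force: 0.0
```

Run:
```python
from h import *
T=info();a=cap("scene")["frame"][120:240,290:430,::-1]
b=cap("wrist")["frame"][:,:,::-1]
cv2.imwrite("pics/fin.png",np.hstack([cv2.resize(a,(400,343)),cv2.resize(b,(400,343))]))
```

```text
t 23.5 tcp [0.5354 0.2591 0.2589] z [-2.e-04 -1.e-04 -1.e+00] yaw_y 17.52 F [ 0.2 -0.1 -0.2] w 0.0297 gf 0.0 q7 -0.44
```

View pics/fin.png

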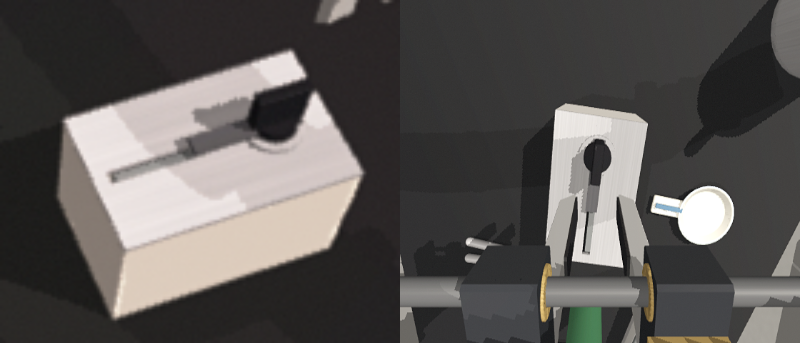

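The tail lies across the slot's +y end (left panel, about (195,145)), the insert is flush, and the gripper is clear of everything.

```bash
python3 -c "
from workcell import manip
print(manip.close_job())"
```

```text
the job is handed in; nothing more can be done
None
```

The insert is flush in the safe's slot, the knob is turned to about 1.43 rad by the gripper's turn (needs over 1.25) with its tail across the slot, nothing else was touched as far as I could see, and the job was handed in at about 24 s; no verdict came back.

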